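# Snug a stretcher bar in the screw clamp

### The job

Lay the wooden stretcher bar flat on the bed of the screw clamp, straight and centred under the pad, with one end up against the back stop. Then turn the crank clockwise by its knob until the pad meets the bar and snug it by feel, to a press of about 28 N and never 50 N or more, which would crush the soft wood. Let go of everything, and leave the charcoal box, eraser and brush where they are.

Things in the scene. Friction and masses are not known exactly. Their poses are not given: they have to be found in the camera images.
- clamp: Grey C-frame screw clamp, fixed to the table. Origin: on the table top under the vertical screw axis; y points out of the mouth along the bed, which is open to +y. Bed plate 60 mm wide (x), y = -80 to +115 mm, top at z = 12 mm. Back stop: face at y = -35 mm, 50 mm wide, up to z = 48 mm. Column and arm over it: |x| < 19 mm, y < 19 mm, up to z = 118 mm, the arm's underside at z = 83 mm.
- bar_home (a point): Point of the clamp, at its x = 0, y = 85 mm, z = 22 mm: the bar's centre lies here when it is flat on the bed, centred and fully home against the back stop. (The bed must carry the bar; it overhangs the bed to +y.)
- screw: The steel screw with all it carries. Origin: on the screw axis at the crank's height, 150 mm above the table at crank 0; sinks 6 mm per rad of clockwise crank. At its lower end a steel pad, 34 mm across, on a rubber buffer; it does not turn. How deep the pad is set differs each time and is not measured: its underside hangs 94 to 105 mm below this origin.
- crank (a joint): Crank angle, rad, growing clockwise seen from above; starts at 0 to 0.7, ends at 5.4. At 0 the arm points along the clamp's +y, at pi/2 along its +x. Steady thread friction: 7.5 N at the knob; self-locking, stays as left. From first touch the press on the bar grows about 5.5 N per 0.1 rad, and the knob force across the arm rises by 1.5 N per 10 N of press.
- knob_mid (a point): Middle of the upright wooden crank knob, 40 mm from the screw axis, 28 mm above the screw's origin. Round, 18 mm across, 36 mm tall (18 mm above and below this point); it spins freely on the crank, so the hand need not turn while it leads the knob round its circle.
- bar_mid (a point): Centre (half-way up) of the loose pine stretcher bar: 42 mm wide (its x), 240 mm long (its y), 20 mm thick, square ends, both alike; about 0.15 kg. It starts flat on the table.
- bar: The same stretcher bar; origin at the centre of its underside, y along its length.
- charcoal_box: Bystander: flat card box, 115 x 60 x 23 mm, origin under its centre.
- eraser: Bystander: worn pale eraser, 22 x 50 x 13 mm, origin under its centre.
- brush_1: Bystander: slim artist's brush, 238 mm long along its y, 13 mm thick, origin under its centre.

How it is judged:
On the way, in this order (a step that is already met when the one before it is completed fails the run):
1. the bar lies on the bed, straight, centred, its end against the back stop, not yet pressed (y of bar_mid in the frame of clamp between 0.078 and 0.09 m and x of bar_mid in the frame of clamp between -0.012 and 0.012 m and z of bar_mid in the frame of clamp between 0.018 and 0.027 m and angle between the y axis of bar and the y axis of clamp, either way round below 0.12 rad and angle between bar's own z axis and vertical below 0.06 rad and contact force between screw and bar below 2 N), for 0.2 s.
2. the pad presses the bar (contact force between screw and bar above 16 N), for 0.2 s.
At the end, for the whole second after the job is handed in: The bar lies flat on the clamp's bed with its middle 78 to 90 mm out from the screw axis (home is 85), within 12 mm of the centre line and 0.12 rad of straight, and the pad presses it with 16 to 40 N, everything at rest (y of bar_mid in the frame of clamp between 0.078 and 0.09 m and x of bar_mid in the frame of clamp between -0.012 and 0.012 m and z of bar_mid in the frame of clamp between 0.018 and 0.027 m and angle between the y axis of bar and the y axis of clamp, either way round below 0.12 rad and angle between bar's own z axis and vertical below 0.06 rad and contact force between screw and bar between 16 and 40 N and linear speed of bar below 0.01 m/s and velocity of joint crank below 0.1 rad/s); the robot touches nothing.
It fails at once if the pad presses the bar with 50 N or more (contact force between screw and bar above 50 N).
It fails at once if the charcoal box is moved by more than 40 mm (distance of charcoal_box from where it was at the start of the episode above 0.04 m).
It fails at once if the eraser is moved by more than 40 mm (distance of eraser from where it was at the start of the episode above 0.04 m).
It fails at once if the brush is moved by more than 40 mm (distance of brush_1 from where it was at the start of the episode above 0.04 m).
It also fails if it takes over 64 s, if anything falls off the work surface, if the arm or the gripper's body presses on something with over 40 N, if the wrist force passes 120 N, or if a joint passes its speed limit or range.

### The arm

A 6-joint arm with a two-finger parallel gripper is mounted at the origin on a cart in front of the work surface, level with it; the furniture and walls round the work are solid. World frame = base frame: x ahead of the robot, y to its left, z up, the work surface at z = 0. Lengths are in m, angles in rad, forces in N, time in s.
With the tool pointing down it reaches from about 0.275 to 0.85 m from the base axis. Payload 19 kg.
Tool frame: the origin (TCP) lies between the finger pads; the fingertips stand 14 mm ahead of it and the grasp point (between the pads) lies 5 mm behind it; z points along the fingers, y is the line along which they close (so a half turn about z gives the same grasp; the last joint's range is limited). The gripper opens to 85 mm and grips with 20 to 120 N. Pads are 22 mm wide; open, the fingers measure 114 mm over their backs; the gripper's body (76 mm by 85 mm) begins 54 mm behind the grasp point. The pads swing forward as they close: fully open they stand 13 mm farther back than shut.
Start: joints at [-1.385, 0.15, 1.437, -0, 1.554, -0.134], TCP at [0.181, -0.546, 0.245] pointing down, gripper open.
Joint ranges: [-2.8, 2.8], [-0.68, 2.1], [0.12, 2.68], [-1.39, 4.53], [0.16, 2.79], [-2.81, 2.81]. Speed limits (rad/s): [1.89, 1.89, 2.22, 3.01, 3.01, 3.01].

### API

Orientations are given as a unit quaternion [x, y, z, w].
In Python, from bench import sense, grab_frame, camera_info, close_job, spot_in, spot_point gives the robot as it stands.
- The arm moves only by the shell command python3 -m crank 'ROWS' [FORCE]. ROWS is JSON, one flat list of numbers, 7 for each row, row after row: the shift along the world's x, y, z in cm, then the turn, a rotation vector about the world's x, y, z in degrees, then the finger opening in cm, from 0 to 8.54. In form: [dx, dy, dz, ax, ay, az, gripper, dx, dy, dz, ax, ay, az, gripper, ...]. A call has exactly 10 rows; each row shifts and turns the commanded pose from where the row before left it; what a row does not reach is not made up. A row lasts 1/8 s, in which the tool goes at most 62.5 mm and 10.7 degrees, less where a joint would pass 70% of its speed; a pose out of reach is approached as far as the arm can. A call is refused whole if a number of a shift passes 6.25 or a number of a turn 10.7, either way. A call with a gripper value outside its range is refused whole. The fingers move at their own pace and stop on an object; FORCE is the grip in N (left out, the last holds). Time passes only in rows, so rows that do not move let the fingers close, or fill a call up. It gives the time, the measured TCP pose, the force, the opening and the grip force at its end, in the units of the state.
- sense(): the state, without advancing time (a new reading comes with each control period).
- grab_frame(name): name is "side" or "top" or "wrist"; returns the picture (420x560x3 uint8, red, green, blue); there is no depth.
- camera_info(name): a dict with "fx", "fy", "cx", "cy" (pixels), "k1" (the pictures are not rectified: a ray, as slopes to the right and down, at radius r is drawn at 1 + k1 r^2 times it, then the intrinsics apply), "world_to_cam" (4x4, takes a point from world to camera coordinates). Camera axes: x right, y down, z forward; pixel columns grow to the right and rows downward; lengths in m; the calibration is good to about 2 mm. A picture is of the moment at which its call begins: read the wrist's pose just before it. camera_info takes no time and is no camera call; for the wrist camera it gives the pose at the moment of the call.
- close_job(): hands the job in; it is judged then, once.
Trained networks look in the newest picture that a camera, given by its name, has taken for a name from the list of things; names that differ only in an ending like _2 or _b are one class to them, and where a whole thing is asked for, a point or a joint stands for the part that bears it (a point fixed in the world has none). Each returns a list of dicts, best first, with "p" (0 to 1); they miss things now and then, are a little off and sometimes report something else, mostly with a low value. They report only what shows in the picture. A call takes as long as a camera call.
- spot_in(camera, label): "box" ([left, top, width, height] as shares, 0 to 1, of the picture: columns of its width, rows of its height, round what is visible of it).
- spot_point(camera, label): "at" ([column, row] as shares, 0 to 1, of the picture: columns of its width, rows of its height: a listed point, or the origin of a listed thing).
The state is a dict: "time": time; "joint_positions": joint angles; "joint_velocities": joint speeds; "tau": joint torques, N m; "ee_pos": TCP position; "orientation": TCP orientation; "wrist_force": force on the tool from outside, world axes, zero at the start; "wrist_torque": the same for the moment, N m; "opening": finger opening in m; "grasp_force": force on a finger pad.
Only numpy, scipy, OpenCV 4.12 (cv2) and the standard library are available. Lean on these libraries where they do the work, as an engineer would, in place of code of your own. Each camera call takes 0.05 s, during which the arm holds its last target. There are 200 camera calls.

## Working session

There is one attempt and no reset: what is moved stays moved. The work goes in short steps, Python scripts to look and compute and a shell command to move; the robot and the scene stay as the last step left them, time stands still between calls to the robot, and variables do not carry over. Pictures are saved under pics/ and viewed, at most 12 in all, crops included, and the job is handed in when it is done.

```bash
mkdir -p pics; ls
cat > h.py <<'E'
import numpy as np,cv2
from bench import *
def ray(cam,uv,info=None):
    c=info or camera_info(cam); W=np.array(c["world_to_cam"]); 
    K=np.array([[c["fx"],0,c["cx"]],[0,c["fy"],c["cy"]],[0,0,1]])
    # invert 1+k1 r^2
    d=np.array([(uv[0]-c["cx"])/c["fx"],(uv[1]-c["cy"])/c["fy"]]); s=d.copy()
    for _ in range(20): s=d/(1+c["k1"]*(s@s))
    R=W[:3,:3]; o=-R.T@W[:3,3]; return o,R.T@np.array([s[0],s[1],1])
def atz(cam,uv,z,info=None):
    o,v=ray(cam,uv,info); return o+v*(z-o[2])/v[2]
def proj(cam,p,info=None):
    c=info or camera_info(cam); W=np.array(c["world_to_cam"]); q=W[:3,:3]@np.array(p)+W[:3,3]
    s=q[:2]/q[2]; s=s*(1+c["k1"]*(s@s)); return np.array([s[0]*c["fx"]+c["cx"],s[1]*c["fy"]+c["cy"]])
def tri(p1,p2):
    (o1,v1),(o2,v2)=p1,p2; A=np.stack([v1,-v2],1); t=np.linalg.lstsq(A,o2-o1,rcond=None)[0]
    a,b=o1+v1*t[0],o2+v2*t[1]; return (a+b)/2,np.linalg.norm(a-b)
def px(at): return np.array([at[0]*560,at[1]*420])
E
python3 - <<'E'
from h import *
np.set_printoptions(precision=4,suppress=True)
ims=[]
zs=dict(clamp=0,bar_home=.022,bar_mid=.01,knob_mid=.178,screw=.15,charcoal_box=0,eraser=0,brush_1=0)
for c in("top","side"):
    im=grab_frame(c); cv2.imwrite(f"pics/{c}0.png",im[:,:,::-1])
    for n,z in zs.items():
        for r in spot_point(c,n)[:2]:
            u=px(r["at"]); print(c,n,round(r["p"],2),u.round(1),atz(c,u,z))
E
```

```text
pics
top clamp 0.74 [253.2 173.3] [ 0.6356 -0.0707  0.    ]
top bar_home 0.74 [220.9 166.8] [0.6461 0.006  0.022 ]
top bar_mid 0.55 [162.6 251.3] [0.442  0.1403 0.01  ]
top knob_mid 0.46 [239.3 141.2] [ 0.6655 -0.052   0.178 ]
top screw 0.61 [252.5 157.7] [ 0.6379 -0.0781  0.15  ]
top charcoal_box 0.87 [266.7 256.1] [ 0.4328 -0.1069  0.    ]
top eraser 0.51 [312.5 258.3] [ 0.4286 -0.2172  0.    ]
top brush_1 0.82 [393.9 229.6] [ 0.4999 -0.4146  0.    ]
side bar_home 0.96 [218.  267.3] [0.6444 0.0204 0.022 ]
side bar_mid 0.82 [293.8 330.3] [0.4507 0.1552 0.01  ]
side knob_mid 0.62 [212.6 195.2] [ 0.6624 -0.0426  0.178 ]
side screw 0.68 [228.1 200.2] [ 0.6358 -0.068   0.15  ]
side charcoal_box 0.93 [316.1 250.1] [ 0.4281 -0.1009  0.    ]
side eraser 0.7 [319.9 220.4] [ 0.4286 -0.2223  0.    ]
side brush_1 0.48 [299.9 179.6] [ 0.5071 -0.4179  0.    ]
side brush_1 0.46 [217.9 265.2] [ 0.6544 -0.0077  0.    ]
```

View pics/top0.png

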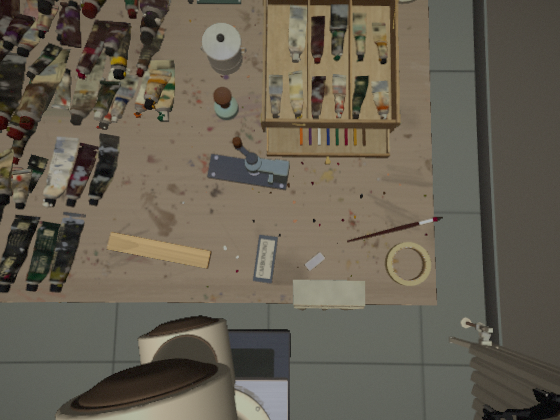

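View pics/side0.png

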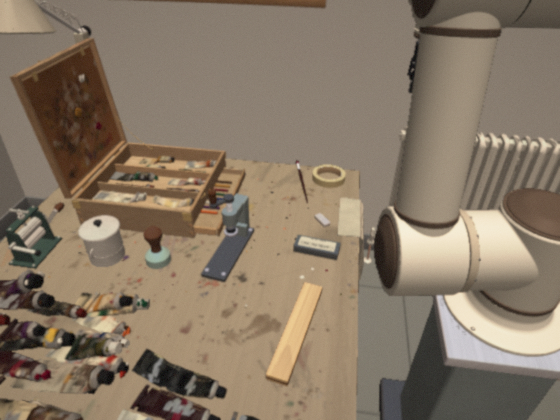

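The top view shows the clamp with its bed open to world +y (cols 207–290, rows 152–190), the bar from about (107,243) to (210,258), and the knob at (237,142). I'll fit the outlines to get exact poses.

Run:
```python
from h import *
np.set_printoptions(precision=4,suppress=True)
im=cv2.imread("pics/top0.png")
hsv=cv2.cvtColor(im,cv2.COLOR_BGR2HSV)
for n,z,(x0,y0,x1,y1) in(("bar",.02,(98,225,222,278)),("bed",.012,(200,146,296,196))):
    print(n,"sample",hsv[250,150],hsv[172,225],hsv[215,215])
    h=hsv[y0:y1,x0:x1].astype(int); b=im[y0:y1,x0:x1].astype(int)
    m=((h[...,2]>135)&(h[...,1]>75)) if n=="bar" else (b[...,0]>b[...,2]+2)
    m=m.astype(np.uint8)
    m=cv2.morphologyEx(m,cv2.MORPH_OPEN,np.ones((3,3)))
    k,l,s,_=cv2.connectedComponentsWithStats(m); i=1+s[1:,4].argmax()
    ys,xs=np.nonzero(l==i); P=np.array([atz("top",(x+x0,y+y0),z)[:2] for x,y in zip(xs,ys)],np.float32)
    r=cv2.minAreaRect(P); print(n,s[i],r); print(cv2.boxPoints(r))
    cv2.imwrite(f"pics/m_{n}.png",cv2.resize(np.hstack([np.repeat((l==i)[...,None]*255,3,2).astype(np.uint8),im[y0:y1,x0:x1]]),None,fx=3,fy=3))
print("screw tri");
def t(n):
    a=spot_point("top",n);b=spot_point("side",n); print(n,tri(ray("top",px(a[0]["at"])),ray("side",px(b[0]["at"]))))
for n in("bar_home","knob_mid","screw","bar_mid"): t(n)
```

```text
bar sample [ 19  97 169] [107  24  75] [ 18  62 132]
bar [   9    7  103   36 1827] ((0.445732057094574, 0.14797431230545044), (0.2399350255727768, 0.04217910394072533), 79.3707046508789)
[[0.4029 0.034 ]
 [0.4443 0.0262]
 [0.4886 0.262 ]
 [0.4471 0.2698]]
bed sample [ 19  97 169] [107  24  75] [ 18  62 132]Traceback (most recent call last):
  File "<stdin>", line 12, in <module>
  File "h.py", line 11, in atz
    o,v=ray(cam,uv,info); return o+v*(z-o[2])/v[2]
        ~~~^^^^^^^^^^^^^
  File "h.py", line 4, in ray
    c=info or camera_info(cam); W=np.array(c["world_to_cam"]);
              ~~~~~~~~~~~^^^^^
ValueError: time passes only in moves, steps and waits
```

Run:
```python
from h import *
np.set_printoptions(precision=4,suppress=True)
im=cv2.imread("pics/top0.png"); I=camera_info("top")
x0,y0,x1,y1=200,146,296,196
b=im[y0:y1,x0:x1].astype(int)
m=(b[...,0]>b[...,2]+2).astype(np.uint8)
m=cv2.morphologyEx(m,cv2.MORPH_OPEN,np.ones((3,3)))
k,l,s,_=cv2.connectedComponentsWithStats(m); i=1+s[1:,4].argmax()
l=(l==i).astype(np.uint8)
ys,xs=np.nonzero(l); P=np.array([atz("top",(x+x0,y+y0),.012,I)[:2] for x,y in zip(xs,ys)],np.float32)
print(cv2.minAreaRect(P))
cv2.imwrite("pics/m_bed.png",cv2.resize(np.vstack([np.repeat(l[...,None]*255,3,2),im[y0:y1,x0:x1]]),None,fx=5,fy=5,interpolation=cv2.INTER_NEAREST))
def t(n):
    a=spot_point("top",n);b=spot_point("side",n); print(n,tri(ray("top",px(a[0]["at"])),ray("side",px(b[0]["at"]))))
for n in("bar_home","knob_mid","screw","bar_mid"): t(n)
```

```text
((0.6514407992362976, -0.05987218767404556), (0.18945707380771637, 0.0833708718419075), 81.04766845703125)
bar_home (array([0.649 , 0.0078, 0.009 ]), np.float64(1.3283712473997033e-05))
knob_mid (array([ 0.6665, -0.0515,  0.1716]), np.float64(0.001632134696459874))
screw (array([ 0.6392, -0.0777,  0.1429]), np.float64(0.0007626104283796389))
bar_mid (array([ 0.447 ,  0.1443, -0.0043]), np.float64(0.009236583092733505))
```

View pics/m_bed.png

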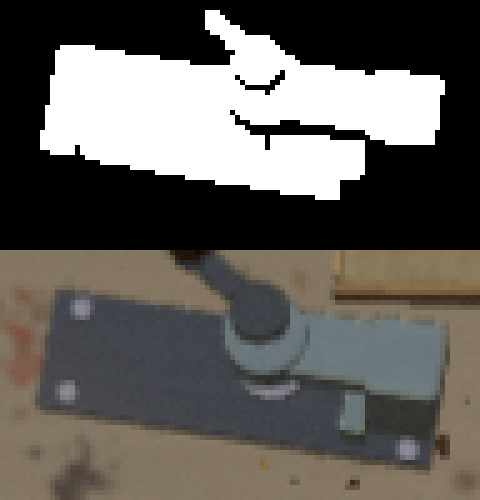

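Crop: bed corners at left-top (57,43), left-bottom (40,157), right-bottom (432,218) in the 5× crop; arm and crank partly cover the bed. Now the clamp pose follows.

Run:
```python
from h import *
np.set_printoptions(precision=4,suppress=True)
I=camera_info("top"); S=camera_info("side")
c=[atz("top",np.array(p)/5+[199.5,145.5],.012,I)[:2] for p in((57,43),(40,157),(432,218))]
print(c,np.linalg.norm(c[0]-c[1]),np.linalg.norm(c[2]-c[1]))
Y=(c[1]-c[2]);Y/=np.linalg.norm(Y); X=np.array([Y[1],-Y[0]])
# x = y rotated -90 ; which edge is +x?
print("Y",Y,"deg",np.degrees(np.arctan2(Y[1],Y[0])),"X",X)
o=((c[0]+c[1])/2-Y*.115 + ((c[1]+c[2])/2+X*.03-Y*.0175))/2
print("origin",o,"end",(c[0]+c[1])/2-Y*.115,"home",o+Y*.085)
T=lambda x,y:np.r_[o+X*x+Y*y]
a=spot_point("top","knob_mid")[0]["at"]
for z in(.172,.175,.178):
    k=atz("top",px(a),z,I)[:2]-o; print("knob",k,k@X,k@Y,np.degrees(np.arctan2(k@X,k@Y)))
for n,ci in(("top",I),("side",S)):
    print(n,"home",proj(n,[*T(0,.085),.022],ci),"screw",proj(n,[*T(0,0),.15],ci),"bedcorners",[proj(n,[*T(*q),.012],ci).round(0) for q in((.03,.115),(-.03,.115),(-.03,-.08))])
print(sense()["ee_pos"],sense()["orientation"],sense()["time"])
```

```text
[array([0.6796, 0.0326]), array([0.6228, 0.0392]), array([ 0.5949, -0.1516])] 0.057160208547057785 0.19289382455696655
Y [0.1449 0.9894] deg 81.66698382288658 X [ 0.9894 -0.1449]
origin [ 0.6353 -0.0779] end [ 0.6346 -0.0779] home [0.6476 0.0062]
knob [0.0319 0.0264] 0.02776971215814934 0.030756930788501443 42.0781405332493
knob [0.0311 0.0261] 0.026964320947756675 0.030347261751165477 41.62191169543195
knob [0.0302 0.0258] 0.026158929737364226 0.02993759271382957 41.14637644806528
top home [220.8297 166.1594] screw [252.3599 158.8967] bedcorners [array([211., 153.]), array([207., 177.]), array([286., 189.])]
side home [218.3334 262.8658] screw [229.4209 197.79  ] bedcorners [array([201., 272.]), array([225., 278.]), array([255., 226.])]
[ 0.1808 -0.5458  0.2453] [ 0.9872  0.1592  0.     -0.    ] 1.35
```

Run:
```python
import cv2
im=cv2.imread("pics/side0.png")[170:300,180:290]
cv2.imwrite("pics/side0c.png",cv2.resize(im,None,fx=4.5,fy=4.5,interpolation=cv2.INTER_CUBIC))
```

```text
(no output)
```

View pics/side0c.png

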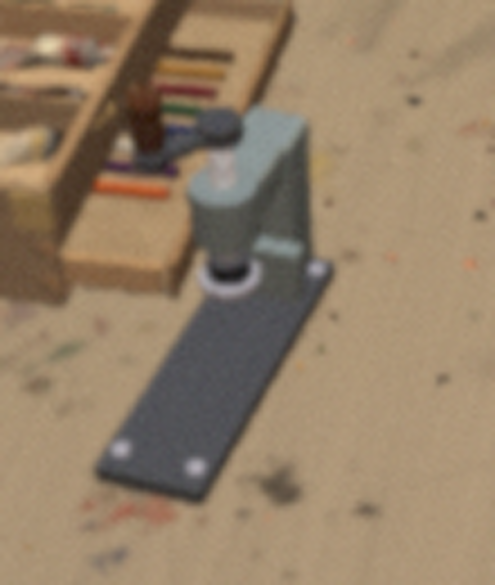

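```bash
python3 -m crank '[2,4.2,0,0,0,6.1,8.5, 2,4.2,0,0,0,6.1,8.5, 2,4.2,0,0,0,6.1,8.5, 2,4.2,0,0,0,6.1,8.5, 2,4.2,0,0,0,6.1,8.5, 2,4.2,0,0,0,6.1,8.5, 2,4.2,0,0,0,6.1,8.5, 2,4.2,0,0,0,6.1,8.5, 2,4.2,0,0,0,6.1,8.5, 2,4.2,0,0,0,6.1,8.5]' 60
```

```text
time: 2.6
ee_pos: [0.3811, -0.1244, 0.2455]
orientation: [0.769, 0.64, 0.0, 0.0]
wrist_force: [0.3, -0.5, 0.2]
opening: 0.0849
grasp_force: 0.0
```

```bash
python3 -m crank '[1,4.2,0,0,0,0,8.5, 1,4.2,0,0,0,0,8.5, 1,4.2,0,0,0,0,8.5, 1,4.2,-1,0,0,0,8.5, 1,4.2,-2,0,0,0,8.5, 1,4.2,-2,0,0,0,8.5, 1,4.2,-2,0,0,0,8.5, 0.6,3.7,-2,0,0,0,8.5, 0,0,0,0,0,0,8.5, 0,0,0,0,0,0,8.5]'
python3 - <<'E'
from h import *
np.set_printoptions(precision=4,suppress=True)
I=camera_info("wrist"); s=sense(); print(s["ee_pos"])
im=grab_frame("wrist"); cv2.imwrite("pics/w1.png",im[:,:,::-1])
Y=np.array([np.cos(np.radians(79.37)),np.sin(np.radians(79.37))]);X=np.array([Y[1],-Y[0]]);o=np.array([.4457,.148])
for q in((.021,.12),(-.021,.12),(.021,0),(-.021,0),(.021,.06),(-.021,.06)): print(q,proj("wrist",[*(o+X*q[0]+Y*q[1]),.02],I))
E
```

```text
time: 3.85
ee_pos: [0.4567, 0.2049, 0.1555]
orientation: [0.77, 0.638, -0.0, 0.0]
wrist_force: [0.1, -0.9, 0.8]
opening: 0.0848
grasp_force: 0.0
[0.4567 0.2049 0.1555]
(0.021, 0.12) [300.231  123.5382]
(-0.021, 0.12) [244.4757 123.5945]
(0.021, 0) [296.7289 265.5477]
(-0.021, 0) [248.2071 265.6048]
(0.021, 0.06) [298.4534 199.4366]
(-0.021, 0.06) [246.3774 199.4939]
```

View pics/w1.png

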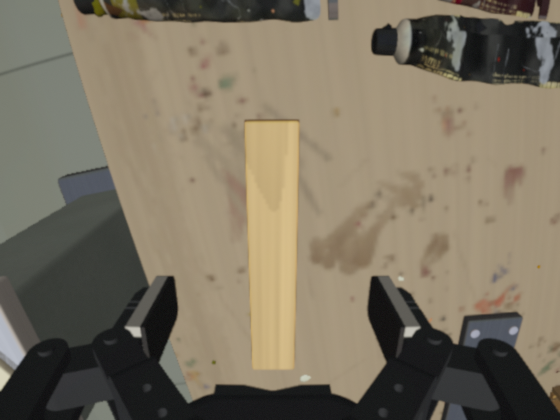

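The wrist view shows the bar upright at cols 245–299, its far end at row 120, within 3 px of my prediction. I'll descend and grip.

```bash
python3 -m crank '[0,0,-4,0,0,0,8.5, 0,0,-4,0,0,0,8.5, 0,0,-3,0,0,0,8.5, 0,0,-1.9,0,0,0,8.5, 0,0,-0.8,0,0,0,8.5, 0,0,0,0,0,0,3.5, 0,0,0,0,0,0,3.5, 0,0,0,0,0,0,3.5, 0,0,0,0,0,0,3.5, 0,0,0,0,0,0,3.5]' 60
```

```text
time: 5.15
ee_pos: [0.4573, 0.2052, 0.0195]
orientation: [0.77, 0.638, 0.001, 0.0]
wrist_force: [-2.8, -1.9, 11.0]
opening: 0.0406
grasp_force: 61.4
```

```bash
python3 -m crank '[0,0,1,0,0,0,3.5, 0,0,2.5,0,0,0,3.5, 0,0,2.5,0,0,0,3.5, 3,-0.9,0,0,0,0.4,3.5, 3.5,-1.05,0,0,0,0.4,3.5, 3.5,-1.05,0,0,0,0.4,3.5, 3.5,-1.05,0,0,0,0.4,3.5, 3.5,-1.05,0,0,0,0.4,3.5, 3,-0.9,0,0,0,0.3,3.5, 1,-0.4,0,0,0,0,3.5]'
python3 - <<'E'
from h import *
np.set_printoptions(precision=4,suppress=True)
s=sense(); print(s["ee_pos"],s["orientation"],s["wrist_force"])
for c in("top","side","wrist"):
    cv2.imwrite(f"pics/{c}2.png",grab_frame(c)[:,:,::-1])
a,b=(cv2.imread(f"pics/{c}2.png") for c in("wrist","side"))
cv2.imwrite("pics/j2.png",np.hstack([cv2.resize(a,(500,375)),cv2.resize(b[150:330,130:274],(300,375))]))
t=cv2.imread("pics/top2.png")[130:205,130:300]
cv2.imwrite("pics/t2.png",cv2.resize(t,None,fx=4.5,fy=4.5,interpolation=cv2.INTER_CUBIC))
E
```

```text
time: 6.4
ee_pos: [0.6679, 0.1406, 0.0786]
orientation: [0.757, 0.653, 0.0, 0.0]
wrist_force: [-0.6, 0.4, -1.6]
opening: 0.0402
grasp_force: 60.9
[0.6679 0.1406 0.0786] [0.7571 0.6533 0.0001 0.    ] [-0.6499  0.3917 -1.5528]
```

View pics/j2.png

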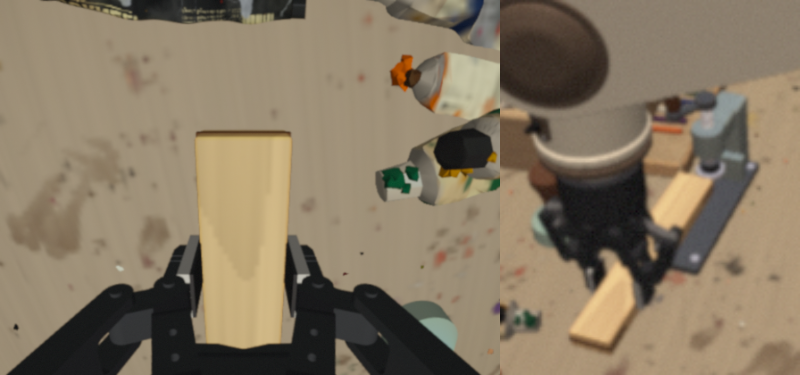

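View pics/t2.png

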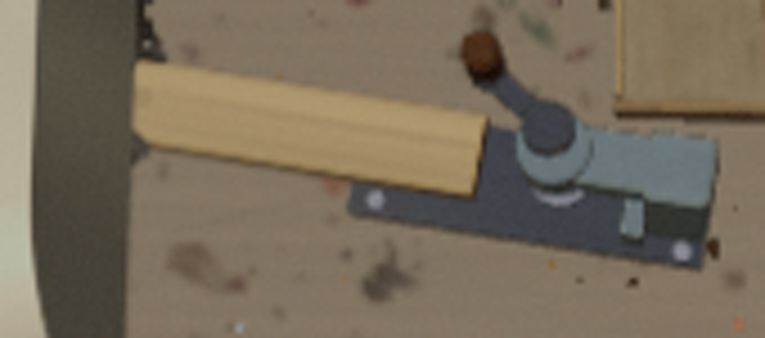

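Left: the bar sits square in the fingers (level, end at rows 130–347). The top view shows its leading end at crop (474–487,118–194), just short of the pad. I'll check alignment and lateral offset.

Run:
```python
from h import *
np.set_printoptions(precision=4,suppress=True)
I=camera_info("top")
f=lambda p,z:atz("top",np.array(p)/4.5+[129.6,129.6],z,I)[:2]
ang=lambda a,b:np.degrees(np.arctan2(*(a-b)[::-1]))
z=.079
A,B,C,D=[f(p,z) for p in((487,118),(474,194),(140,62),(150,146))]
E_,F=f((350,212),.012),f((700,268),.012)
print("bar ang",ang(C,A),ang(D,B),"bed ang",ang(E_,F),"width",np.linalg.norm(A-B))
Y=np.array([.1449,.9894]);X=np.array([.9894,-.1449]);o=np.array([.6353,-.0779])
for n,p in zip("ABCDEF",(A,B,C,D,E_,F)): print(n,((p-o)@X).round(4),((p-o)@Y).round(4))
k=f((484,57),.192)-o  # knob top
h=f((550,128),.155)-o
print("knob top",k@X,k@Y,"hub",h@X,h@Y)
# refined bar from gripper: TCP lateral
t=np.array(sense()["ee_pos"])[:2]-o; print("tcp",t@X,t@Y)
```

```text
bar ang 81.39808546170647 82.13145647997676 bed ang 81.41876467012452 width 0.039875725762584156
A 0.0183 0.0411
B -0.0216 0.0411
C 0.0191 0.2198
D -0.0229 0.2068
E -0.0289 0.1145
F -0.0297 -0.077
knob top 0.01950205829284634 0.03197904281190516 hub 0.00045360931220692156 0.000962328565138833
tcp -0.001043641832735754 0.22134011329500738
```

```bash
python3 -m crank '[0.1,0,-1.5,0,0,0,3.5, 0,0,-2,0,0,0,3.5, 0,0,-0.9,0,0,0,3.5, 0,0,0,0,0,0,3.5, -0.25,-1.7,0,0,0,0,3.5, -0.25,-1.7,0,0,0,0,3.5, -0.25,-1.7,0,0,0,0,3.5, -0.2,-1.3,0,0,0,0,3.5, -0.07,-0.5,0,0,0,0,3.5, 0,0,0,0,0,0,3.5]'
```

```text
time: 7.8
ee_pos: [0.6576, 0.0719, 0.0343]
orientation: [0.757, 0.653, 0.0, -0.0]
wrist_force: [0.3, -0.2, -0.2]
opening: 0.0406
grasp_force: 60.9
```

```bash
python3 -m crank '[0,0,-0.15,0,0,0,3.5, 0,0,-0.1,0,0,0,3.5, 0,0,0,0,0,0,3.5, -0.02,-0.15,0,0,0,0,3.5, -0.02,-0.15,0,0,0,0,3.5, -0.01,-0.1,0,0,0,0,3.5, -0.01,-0.1,0,0,0,0,3.5, 0,-0.05,0,0,0,0,3.5, 0,0,0,0,0,0,3.5, 0,0,0,0,0,0,3.5]'
```

```text
time: 9.05
ee_pos: [0.6569, 0.0667, 0.0318]
orientation: [0.757, 0.654, -0.0, -0.0]
wrist_force: [-0.0, -0.1, -1.2]
opening: 0.0407
grasp_force: 60.9
```

```bash
python3 -m crank '[-0.02,-0.1,0,0,0,0,3.5, 0,0,0,0,0,0,3.5, -0.02,-0.1,0,0,0,0,3.5, 0,0,0,0,0,0,3.5, 0,-0.05,0,0,0,0,3.5, 0,0,0,0,0,0,3.5, 0,0,0,0,0,0,3.5, 0,0,0,0,0,0,3.5, 0,0,0,0,0,0,3.5, 0,0,0,0,0,0,3.5]'
```

```text
time: 10.3
ee_pos: [0.6567, 0.0662, 0.0319]
orientation: [0.757, 0.654, 0.001, -0.001]
wrist_force: [2.5, 17.0, -0.1]
opening: 0.0402
grasp_force: 60.9
```

The bar is against the back stop (17 N at the expected depth). I'll relieve it, settle it down, release and rise.

```bash
python3 -m crank '[0,0.1,0,0,0,0,3.5, 0,0,-0.05,0,0,0,3.5, 0,0,-0.05,0,0,0,3.5, 0,0,0,0,0,0,6, 0,0,0,0,0,0,7, 0,0,0,0,0,0,7, 0,0,0,0,0,0,7, 0,0,2,0,0,0,7, 0,0,5,0,0,0,7, 0,0,6,0,0,0,7]'
python3 - <<'E'
from h import *
np.set_printoptions(precision=4,suppress=True)
s=sense(); print(s["ee_pos"],s["orientation"],s["wrist_force"])
cv2.imwrite("pics/top3.png",grab_frame("top")[:,:,::-1])
Y=np.array([.1449,.9894]);X=np.array([.9894,-.1449]);o=np.array([.6353,-.0779])
for th in(.45,.5,.55,.6): print(th,o+.04*(np.sin(th)*X+np.cos(th)*Y),proj("top",[*(o+.04*(np.sin(th)*X+np.cos(th)*Y)),.192]))
t=cv2.imread("pics/top3.png")[130:205,130:300]
cv2.imwrite("pics/t3.png",cv2.resize(t,None,fx=4.5,fy=4.5,interpolation=cv2.INTER_CUBIC))
E
```

```text
time: 11.55
ee_pos: [0.6561, 0.0651, 0.163]
orientation: [0.757, 0.654, -0.0, -0.0]
wrist_force: [0.4, 0.2, -0.2]
opening: 0.0699
grasp_force: 0.0
[0.6561 0.0651 0.163 ] [ 0.7569  0.6535 -0.0003 -0.0003] [ 0.3712  0.1706 -0.2365]
0.45 [ 0.6577 -0.0448] [235.0251 142.9579]
0.5 [ 0.6594 -0.0459] [235.614  142.1853]
0.55 [ 0.6609 -0.0472] [236.2414 141.4423]
0.6 [ 0.6624 -0.0485] [236.9055 140.7308]
```

View pics/t3.png

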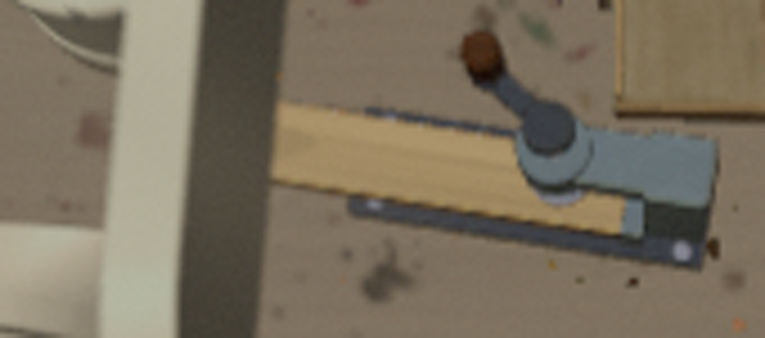

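The bar lies straight on the bed with its end touching the back stop, centred. The knob top is at about crop (482,53), so the crank is near 0.56 rad. On to the knob.

```bash
python3 -m crank '[0,0,2.6,0,0,0,5, 0,0,2.6,0,0,0,5, 0.1,-2.8,0,0,0,0,5, 0.1,-2.8,0,0,0,0,5, 0.1,-2.8,0,0,0,0,5, 0.2,-2.86,0,0,0,0,5, 0,0,0,0,0,0,5, 0,0,-1.8,0,0,0,5, 0,0,-1.8,0,0,0,5, 0,0,0,0,0,0,5]'
python3 - <<'E'
from h import *
np.set_printoptions(precision=4,suppress=True)
I=camera_info("wrist"); s=sense(); print(s["ee_pos"],s["wrist_force"])
cv2.imwrite("pics/w4.png",grab_frame("wrist")[:,:,::-1])
print(proj("wrist",[.6612,-.0475,.193],I),proj("wrist",[.6353,-.0779,.155],I))
E
```

```text
time: 12.85
ee_pos: [0.6607, -0.0466, 0.1743]
orientation: [0.757, 0.654, -0.001, -0.001]
wrist_force: [0.1, -0.5, -0.5]
opening: 0.0503
grasp_force: 0.0
[ 0.6607 -0.0466  0.1743] [ 0.0651 -0.4926 -0.516 ]
[275.1434 326.632 ] [234.4085 332.4018]
```

View pics/w4.png

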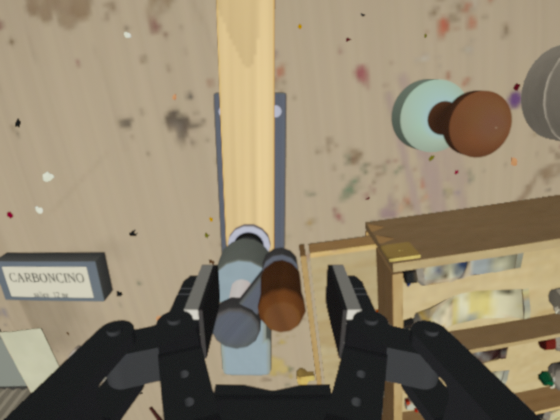

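The wrist view shows the knob top at about (283,308), the hub top at (237,323) and the bar centred on the bed. The knob sits slightly off where I predicted, so I'll recompute it.

Run:
```python
from h import *
np.set_printoptions(precision=4,suppress=True)
I=camera_info("wrist")
Y=np.array([.1449,.9894]);X=np.array([.9894,-.1449]);o=np.array([.6353,-.0779])
for n,p,z in(("knob",(283,308),.193),("knob+",(283,308),.197),("hub",(237,323),.155),("hub+",(237,323),.160)):
    q=atz("wrist",p,z,I)[:2]; r=q-o; print(n,q,r@X,r@Y,np.arctan2(r@X,r@Y))
```

```text
knob [ 0.6657 -0.0405] 0.024682215007030585 0.04139399867545833 0.5376761785168305
knob+ [ 0.666  -0.0377] 0.024540338127134197 0.044233918364794636 0.5065099011855635
hub [ 0.638  -0.0733] 0.0019671004107115544 0.004931154619755774 0.3795687344907753
hub+ [ 0.6391 -0.0696] 0.0025972786241697994 0.008799313000268828 0.2870182068223467
```

```bash
python3 -m crank '[0.3,0.3,0.4,0,0,0,5, 0,0,0,0,0,0,3, 0,0,0,0,0,0,2, 0,0,0,0,0,0,1, 0,0,0,0,0,0,1, 0,0,0,0,0,0,1, 0,0,0,0,0,0,1, 0,0,0,0,0,0,1, 0,0,0,0,0,0,1, 0,0,0,0,0,0,1]' 50
```

```text
time: 14.15
ee_pos: [0.6647, -0.0444, 0.1811]
orientation: [0.757, 0.654, 0.0, 0.0]
wrist_force: [0.5, 2.0, 5.5]
opening: 0.0162
grasp_force: 48.8
```

Run:
```python
from h import *
np.set_printoptions(precision=4,suppress=True)
s=sense(); print(s["ee_pos"],s["wrist_force"],s["opening"])
cv2.imwrite("pics/w5.png",grab_frame("wrist")[90:,:,::-1])
```

```text
[ 0.6647 -0.0444  0.1811] [0.5185 1.9819 5.496 ] 0.016227500923010285
```

View pics/w5.png

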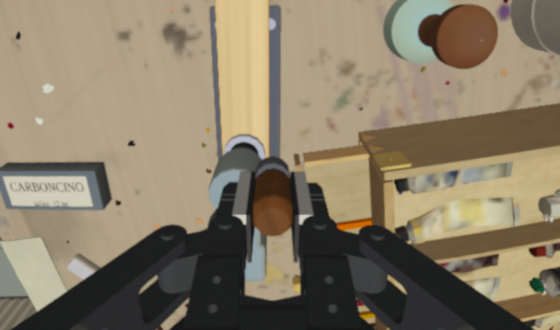

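The knob is held centrally between the pads (crop col 272). Now I'll work out the circle steps.

```bash
cat > c.py <<'E'
import sys; from h import *
Y=np.array([.1449,.9894]);X=np.array([.9894,-.1449])
def cmd(th,st,n=10):
    r=[]
    for i in range(n):
        d=4*((np.sin(th+st)-np.sin(th))*X+(np.cos(th+st)-np.cos(th))*Y); th+=st; r.append([round(d[0],2),round(d[1],2),round(-.6*st,3)])
    return r
def state(c):
    s=sense(); d=np.array(s["ee_pos"])[:2]-c; th=np.arctan2(d@X,d@Y)%(2*np.pi); f=np.array(s["wrist_force"])[:2]
    t=np.cos(th)*X-np.sin(th)*Y; r=np.sin(th)*X+np.cos(th)*Y
    print("t",round(s["time"],2),"th",th.round(3),"R",np.linalg.norm(d).round(4),"drag",(-f@t).round(2),"rad",(f@r).round(2),"fz",round(s["wrist_force"][2],1),"ee",np.round(s["ee_pos"],4),"open",round(s["opening"],4))
    return th
if __name__=="__main__":
    c=np.array([float(sys.argv[1]),float(sys.argv[2])]); th=state(c)
    if len(sys.argv)>3: print(cmd(float(sys.argv[4]) if len(sys.argv)>4 else th,float(sys.argv[3])))
E
python3 - <<'E'
from c import *
k=np.array([.6647,-.0444]); c=k-.04*(np.sin(.56)*X+np.cos(.56)*Y); print(c); state(c); print(cmd(.56,.07))
E
```

```text
[ 0.63876708 -0.07485221]
t 14.2 th 0.56 R 0.04 drag 0.44 rad 0.66 fz 5.1 ee [ 0.6647 -0.0444  0.1811] open 0.0167
[[np.float64(0.21), np.float64(-0.19), -0.042], [np.float64(0.19), np.float64(-0.2), -0.042], [np.float64(0.18), np.float64(-0.22), -0.042], [np.float64(0.16), np.float64(-0.23), -0.042], [np.float64(0.15), np.float64(-0.24), -0.042], [np.float64(0.13), np.float64(-0.25), -0.042], [np.float64(0.11), np.float64(-0.26), -0.042], [np.float64(0.09), np.float64(-0.26), -0.042], [np.float64(0.07), np.float64(-0.27), -0.042], [np.float64(0.06), np.float64(-0.27), -0.042]]
```

```bash
python3 -m crank '[0.21,-0.19,-0.04,0,0,0,1, 0.19,-0.2,-0.04,0,0,0,1, 0.18,-0.22,-0.04,0,0,0,1, 0.16,-0.23,-0.04,0,0,0,1, 0.15,-0.24,-0.04,0,0,0,1, 0.13,-0.25,-0.04,0,0,0,1, 0.11,-0.26,-0.04,0,0,0,1, 0.09,-0.26,-0.04,0,0,0,1, 0.07,-0.27,-0.04,0,0,0,1, 0.06,-0.27,-0.04,0,0,0,1]'
python3 c.py .63877 -.07485 .07 1.26
```

```text
time: 15.45
ee_pos: [0.6772, -0.068, 0.1769]
orientation: [0.757, 0.654, -0.001, -0.001]
wrist_force: [-9.5, 5.4, 8.0]
opening: 0.0165
grasp_force: 49.3
t 15.45 th 1.249 R 0.0391 drag 7.02 rad -8.41 fz 8.0 ee [ 0.6772 -0.068   0.1769] open 0.0165
[[np.float64(0.04), np.float64(-0.28), -0.042], [np.float64(0.02), np.float64(-0.28), -0.042], [np.float64(-0.0), np.float64(-0.28), -0.042], [np.float64(-0.02), np.float64(-0.28), -0.042], [np.float64(-0.04), np.float64(-0.28), -0.042], [np.float64(-0.06), np.float64(-0.27), -0.042], [np.float64(-0.08), np.float64(-0.27), -0.042], [np.float64(-0.1), np.float64(-0.26), -0.042], [np.float64(-0.12), np.float64(-0.25), -0.042], [np.float64(-0.13), np.float64(-0.25), -0.042]]
```

```bash
python3 -m crank '[-0.02,-0.28,-0.05,0,0,0,1, -0.04,-0.28,-0.04,0,0,0,1, 0,-0.28,-0.04,0,0,0,1, -0.02,-0.28,-0.04,0,0,0,1, -0.04,-0.28,-0.04,0,0,0,1, -0.06,-0.27,-0.05,0,0,0,1, -0.08,-0.27,-0.04,0,0,0,1, -0.1,-0.26,-0.04,0,0,0,1, -0.12,-0.25,-0.04,0,0,0,1, -0.13,-0.25,-0.04,0,0,0,1]'
python3 c.py .6379 -.0740 .05
```

```text
time: 16.7
ee_pos: [0.6717, -0.0944, 0.1728]
orientation: [0.757, 0.654, 0.0, -0.001]
wrist_force: [-2.5, 8.3, 8.7]
opening: 0.0163
grasp_force: 49.2
t 16.7 th 1.969 R 0.0395 drag 5.83 rad -6.47 fz 8.7 ee [ 0.6717 -0.0944  0.1728] open 0.0163
[[np.float64(-0.11), np.float64(-0.17), -0.03], [np.float64(-0.12), np.float64(-0.16), -0.03], [np.float64(-0.12), np.float64(-0.16), -0.03], [np.float64(-0.13), np.float64(-0.15), -0.03], [np.float64(-0.14), np.float64(-0.14), -0.03], [np.float64(-0.15), np.float64(-0.14), -0.03], [np.float64(-0.15), np.float64(-0.13), -0.03], [np.float64(-0.16), np.float64(-0.12), -0.03], [np.float64(-0.16), np.float64(-0.11), -0.03], [np.float64(-0.17), np.float64(-0.1), -0.03]]
```

```bash
python3 -m crank '[-0.14,-0.15,0,0,0,0,1, -0.14,-0.15,0,0,0,0,1, -0.13,-0.16,0,0,0,0,1, -0.13,-0.15,-0.03,0,0,0,1, -0.14,-0.14,-0.03,0,0,0,1, -0.15,-0.14,-0.03,0,0,0,1, -0.15,-0.13,-0.03,0,0,0,1, -0.16,-0.12,-0.03,0,0,0,1, -0.16,-0.11,-0.03,0,0,0,1, -0.17,-0.1,-0.03,0,0,0,1]'
python3 c.py .6379 -.0740 .05
python3 - <<'E'
from h import *; from scipy.optimize import least_squares as L
P=np.array([[.6647,-.0444],[.6772,-.068],[.6717,-.0944],sense()["ee_pos"][:2]])
print(L(lambda c:np.linalg.norm(P-c,axis=1)-.04,[.638,-.074]).x,L(lambda c:np.linalg.norm(P-c[:2],axis=1)-c[2],[.638,-.074,.04]).x)
E
```

```text
time: 17.95
ee_pos: [0.6575, -0.1081, 0.1701]
orientation: [0.757, 0.654, 0.0, -0.0]
wrist_force: [4.9, 6.7, -0.7]
opening: 0.0159
grasp_force: 48.8
t 17.95 th 2.476 R 0.0393 drag 7.62 rad -3.39 fz -0.7 ee [ 0.6575 -0.1081  0.1701] open 0.0159
[[np.float64(-0.18), np.float64(-0.1), -0.03], [np.float64(-0.18), np.float64(-0.09), -0.03], [np.float64(-0.18), np.float64(-0.08), -0.03], [np.float64(-0.19), np.float64(-0.07), -0.03], [np.float64(-0.19), np.float64(-0.06), -0.03], [np.float64(-0.19), np.float64(-0.05), -0.03], [np.float64(-0.2), np.float64(-0.04), -0.03], [np.float64(-0.2), np.float64(-0.03), -0.03], [np.float64(-0.2), np.float64(-0.02), -0.03], [np.float64(-0.2), np.float64(-0.01), -0.03]]
[ 0.63749896 -0.07357935] [ 0.63799329 -0.07363488  0.03960045]
```

```bash
python3 -m crank '[-0.15,-0.06,-0.02,0,0,0,1, -0.14,-0.07,-0.02,0,0,0,1, -0.14,-0.07,-0.03,0,0,0,1, -0.15,-0.06,-0.02,0,0,0,1, -0.15,-0.06,-0.02,0,0,0,1, -0.15,-0.05,-0.03,0,0,0,1, -0.15,-0.04,-0.02,0,0,0,1, -0.16,-0.04,-0.02,0,0,0,1, -0.16,-0.03,-0.03,0,0,0,1, -0.16,-0.03,-0.02,0,0,0,1]'
python3 c.py .6375 -.0736 .04
```

```text
time: 19.2
ee_pos: [0.6425, -0.1133, 0.1678]
orientation: [0.757, 0.654, 0.001, -0.0]
wrist_force: [6.9, 5.5, -2.3]
opening: 0.0162
grasp_force: 48.7
t 19.2 th 2.871 R 0.04 drag 7.57 rad -4.54 fz -2.3 ee [ 0.6425 -0.1133  0.1678] open 0.0162
[[np.float64(-0.16), np.float64(-0.02), -0.024], [np.float64(-0.16), np.float64(-0.01), -0.024], [np.float64(-0.16), np.float64(-0.0), -0.024], [np.float64(-0.16), np.float64(0.0), -0.024], [np.float64(-0.16), np.float64(0.01), -0.024], [np.float64(-0.16), np.float64(0.02), -0.024], [np.float64(-0.16), np.float64(0.02), -0.024], [np.float64(-0.16), np.float64(0.03), -0.024], [np.float64(-0.16), np.float64(0.03), -0.024], [np.float64(-0.15), np.float64(0.04), -0.024]]
```

```bash
python3 -m crank '[-0.16,0,-0.02,0,0,0,1, -0.16,0,-0.02,0,0,0,1, -0.16,0.01,-0.02,0,0,0,1, -0.16,0.01,-0.02,0,0,0,1, -0.16,0.01,-0.02,0,0,0,1, -0.16,0.02,-0.02,0,0,0,1, -0.16,0.02,-0.02,0,0,0,1, -0.16,0.03,-0.02,0,0,0,1, -0.16,0.03,-0.02,0,0,0,1, -0.15,0.04,-0.02,0,0,0,1]'
python3 c.py .6375 -.0736 .03
```

```text
time: 20.45
ee_pos: [0.6266, -0.1121, 0.1655]
orientation: [0.757, 0.654, 0.0, 0.0]
wrist_force: [8.8, 1.2, -5.7]
opening: 0.0165
grasp_force: 48.8
t 20.45 th 3.272 R 0.04 drag 8.13 rad -3.53 fz -5.7 ee [ 0.6266 -0.1121  0.1655] open 0.0165
[[np.float64(-0.11), np.float64(0.03), -0.018], [np.float64(-0.11), np.float64(0.04), -0.018], [np.float64(-0.11), np.float64(0.04), -0.018], [np.float64(-0.11), np.float64(0.04), -0.018], [np.float64(-0.11), np.float64(0.05), -0.018], [np.float64(-0.11), np.float64(0.05), -0.018], [np.float64(-0.11), np.float64(0.05), -0.018], [np.float64(-0.11), np.float64(0.06), -0.018], [np.float64(-0.1), np.float64(0.06), -0.018], [np.float64(-0.1), np.float64(0.06), -0.018]]
```

```bash
python3 -m crank '[-0.12,0.04,-0.03,0,0,0,1, -0.11,0.04,-0.03,0,0,0,1, -0.11,0.04,-0.03,0,0,0,1, -0.11,0.04,-0.02,0,0,0,1, -0.11,0.05,-0.02,0,0,0,1, -0.11,0.05,-0.02,0,0,0,1, -0.11,0.05,-0.02,0,0,0,1, -0.11,0.06,-0.02,0,0,0,1, -0.1,0.06,-0.02,0,0,0,1, -0.1,0.06,-0.02,0,0,0,1]'
python3 c.py .6375 -.0736 .02
```

```text
time: 21.7
ee_pos: [0.6159, -0.1074, 0.1636]
orientation: [0.757, 0.654, 0.0, 0.0]
wrist_force: [8.0, -0.7, -2.4]
opening: 0.0163
grasp_force: 49.0
t 21.7 th 3.565 R 0.0401 drag 7.1 rad -3.67 fz -2.4 ee [ 0.6159 -0.1074  0.1636] open 0.0163
[[np.float64(-0.07), np.float64(0.04), -0.012], [np.float64(-0.07), np.float64(0.05), -0.012], [np.float64(-0.07), np.float64(0.05), -0.012], [np.float64(-0.06), np.float64(0.05), -0.012], [np.float64(-0.06), np.float64(0.05), -0.012], [np.float64(-0.06), np.float64(0.05), -0.012], [np.float64(-0.06), np.float64(0.05), -0.012], [np.float64(-0.06), np.float64(0.05), -0.012], [np.float64(-0.06), np.float64(0.05), -0.012], [np.float64(-0.06), np.float64(0.06), -0.012]]
```

```bash
python3 -m crank '[-0.09,0.06,-0.02,0,0,0,1, -0.08,0.06,-0.02,0,0,0,1, -0.08,0.06,-0.02,0,0,0,1, -0.08,0.06,-0.02,0,0,0,1, -0.08,0.06,-0.02,0,0,0,1, -0.08,0.06,-0.01,0,0,0,1, -0.08,0.07,-0.02,0,0,0,1, -0.07,0.07,-0.01,0,0,0,1, -0.07,0.07,-0.02,0,0,0,1, -0.07,0.07,-0.02,0,0,0,1]'
python3 c.py .6375 -.0736 .02
```

```text
time: 22.95
ee_pos: [0.6083, -0.1013, 0.1622]
orientation: [0.757, 0.654, 0.0, 0.001]
wrist_force: [7.7, -2.0, -0.3]
opening: 0.0165
grasp_force: 49.2
t 22.95 th 3.809 R 0.0403 drag 6.77 rad -4.22 fz -0.3 ee [ 0.6083 -0.1013  0.1622] open 0.0165
[[np.float64(-0.05), np.float64(0.06), -0.012], [np.float64(-0.05), np.float64(0.06), -0.012], [np.float64(-0.05), np.float64(0.06), -0.012], [np.float64(-0.05), np.float64(0.06), -0.012], [np.float64(-0.05), np.float64(0.06), -0.012], [np.float64(-0.05), np.float64(0.06), -0.012], [np.float64(-0.05), np.float64(0.06), -0.012], [np.float64(-0.05), np.float64(0.07), -0.012], [np.float64(-0.04), np.float64(0.07), -0.012], [np.float64(-0.04), np.float64(0.07), -0.012]]
```

```bash
python3 -m crank '[-0.04,0.07,-0.01,0,0,0,1, -0.05,0.07,-0.01,0,0,0,1, -0.04,0.06,-0.02,0,0,0,1, -0.05,0.06,-0.01,0,0,0,1, -0.05,0.06,-0.01,0,0,0,1, -0.05,0.06,-0.01,0,0,0,1, -0.05,0.06,-0.01,0,0,0,1, -0.05,0.07,-0.02,0,0,0,1, -0.04,0.07,-0.01,0,0,0,1, -0.04,0.07,-0.01,0,0,0,1]'
python3 c.py .6375 -.0736 .02
```

```text
time: 24.2
ee_pos: [0.6036, -0.0953, 0.1611]
orientation: [0.757, 0.653, 0.0, 0.001]
wrist_force: [6.2, -5.9, 0.7]
opening: 0.0161
grasp_force: 49.3
t 24.2 th 3.998 R 0.0403 drag 8.29 rad -2.1 fz 0.7 ee [ 0.6036 -0.0953  0.1611] open 0.0161
[[np.float64(-0.04), np.float64(0.07), -0.012], [np.float64(-0.04), np.float64(0.07), -0.012], [np.float64(-0.04), np.float64(0.07), -0.012], [np.float64(-0.04), np.float64(0.07), -0.012], [np.float64(-0.04), np.float64(0.07), -0.012], [np.float64(-0.04), np.float64(0.07), -0.012], [np.float64(-0.03), np.float64(0.07), -0.012], [np.float64(-0.03), np.float64(0.07), -0.012], [np.float64(-0.03), np.float64(0.07), -0.012], [np.float64(-0.03), np.float64(0.07), -0.012]]
```

```bash
python3 -m crank '[0,0,0,0,0,0,1, 0,0,0,0,0,0,1, 0,0,0,0,0,0,1, -0.04,0.07,-0.01,0,0,0,1, -0.04,0.07,-0.01,0,0,0,1, -0.04,0.07,-0.01,0,0,0,1, -0.04,0.07,-0.01,0,0,0,1, -0.04,0.07,-0.02,0,0,0,1, -0.04,0.07,-0.01,0,0,0,1, -0.03,0.07,-0.01,0,0,0,1]'
python3 c.py .6375 -.0736 .02
```

```text
time: 25.45
ee_pos: [0.6009, -0.0906, 0.1603]
orientation: [0.757, 0.653, 0.0, 0.001]
wrist_force: [8.0, -7.2, 0.1]
opening: 0.0164
grasp_force: 49.3
t 25.45 th 4.132 R 0.0403 drag 9.95 rad -4.24 fz 0.1 ee [ 0.6009 -0.0906  0.1603] open 0.0164
[[np.float64(-0.03), np.float64(0.07), -0.012], [np.float64(-0.03), np.float64(0.07), -0.012], [np.float64(-0.03), np.float64(0.07), -0.012], [np.float64(-0.03), np.float64(0.07), -0.012], [np.float64(-0.03), np.float64(0.08), -0.012], [np.float64(-0.03), np.float64(0.08), -0.012], [np.float64(-0.02), np.float64(0.08), -0.012], [np.float64(-0.02), np.float64(0.08), -0.012], [np.float64(-0.02), np.float64(0.08), -0.012], [np.float64(-0.02), np.float64(0.08), -0.012]]
```

```bash
python3 -m crank '[0,0,0,0,0,0,1, 0,0,0,0,0,0,1, 0,0,0,0,0,0,1, 0,0,0,0,0,0,1, 0,0,0,0,0,0,1, -0.02,0.07,-0.01,0,0,0,1, -0.03,0.07,-0.01,0,0,0,1, -0.02,0.07,-0.01,0,0,0,1, -0.02,0.07,-0.01,0,0,0,1, -0.03,0.08,-0.02,0,0,0,1]'
python3 c.py .6375 -.0736 .02
```

```text
time: 26.7
ee_pos: [0.5996, -0.0872, 0.1597]
orientation: [0.757, 0.653, -0.0, 0.001]
wrist_force: [5.2, -9.3, 2.7]
opening: 0.0166
grasp_force: 49.4
t 26.7 th 4.223 R 0.0403 drag 10.54 rad -1.7 fz 2.7 ee [ 0.5996 -0.0872  0.1597] open 0.0166
[[np.float64(-0.03), np.float64(0.08), -0.012], [np.float64(-0.02), np.float64(0.08), -0.012], [np.float64(-0.02), np.float64(0.08), -0.012], [np.float64(-0.02), np.float64(0.08), -0.012], [np.float64(-0.02), np.float64(0.08), -0.012], [np.float64(-0.02), np.float64(0.08), -0.012], [np.float64(-0.02), np.float64(0.08), -0.012], [np.float64(-0.02), np.float64(0.08), -0.012], [np.float64(-0.01), np.float64(0.08), -0.012], [np.float64(-0.01), np.float64(0.08), -0.012]]
```

```bash
python3 -m crank '[0,0,0,0,0,0,1, 0,0,0,0,0,0,1, 0,0,0,0,0,0,1, -0.02,0.08,-0.01,0,0,0,1, -0.02,0.08,-0.01,0,0,0,1, -0.02,0.08,-0.01,0,0,0,1, -0.02,0.08,-0.01,0,0,0,1, -0.02,0.08,-0.01,0,0,0,1, -0.02,0.08,-0.01,0,0,0,1, -0.02,0.08,-0.01,0,0,0,1]'
python3 c.py .6375 -.0736 .02
```

```text
time: 27.95
ee_pos: [0.598, -0.0818, 0.1589]
orientation: [0.757, 0.653, -0.0, 0.001]
wrist_force: [4.7, -11.5, 0.6]
opening: 0.0164
grasp_force: 49.4
t 27.95 th 4.363 R 0.0403 drag 12.18 rad -2.23 fz 0.6 ee [ 0.598  -0.0818  0.1589] open 0.0164
[[np.float64(-0.02), np.float64(0.08), -0.012], [np.float64(-0.01), np.float64(0.08), -0.012], [np.float64(-0.01), np.float64(0.08), -0.012], [np.float64(-0.01), np.float64(0.08), -0.012], [np.float64(-0.01), np.float64(0.08), -0.012], [np.float64(-0.01), np.float64(0.08), -0.012], [np.float64(-0.01), np.float64(0.08), -0.012], [np.float64(-0.0), np.float64(0.08), -0.012], [np.float64(-0.0), np.float64(0.08), -0.012], [np.float64(-0.0), np.float64(0.08), -0.012]]
```

The drag now implies about 29 N of press (12.2 N against a 7.4 N baseline, slope consistent). I'll release and rise.

```bash
python3 -m crank '[0,0,0,0,0,0,1, 0.01,-0.05,0,0,0,0,1, 0,0,0,0,0,0,1, 0,0,0,0,0,0,3, 0,0,0,0,0,0,4, 0,0,0,0,0,0,4, 0,0,0,0,0,0,4, 0,0,3,0,0,0,4, 0,0,4,0,0,0,4, 0,0,4,0,0,0,4]'
python3 - <<'E'
from h import *
np.set_printoptions(precision=4,suppress=True)
s=sense(); print(s["ee_pos"],s["wrist_force"],s["opening"])
a=grab_frame("wrist")[:,:,::-1];b=grab_frame("side")[150:330,130:274,::-1]
cv2.imwrite("pics/j6.png",np.hstack([cv2.resize(a,(500,375)),cv2.resize(b,(300,375))]))
E
```

```text
time: 29.2
ee_pos: [0.5976, -0.0807, 0.27]
orientation: [0.757, 0.654, -0.0, -0.0]
wrist_force: [0.2, -0.1, -0.5]
opening: 0.0401
grasp_force: 0.0
[ 0.5976 -0.0807  0.27  ] [ 0.2218 -0.1053 -0.4948] 0.040116714262566924
```

View pics/j6.png

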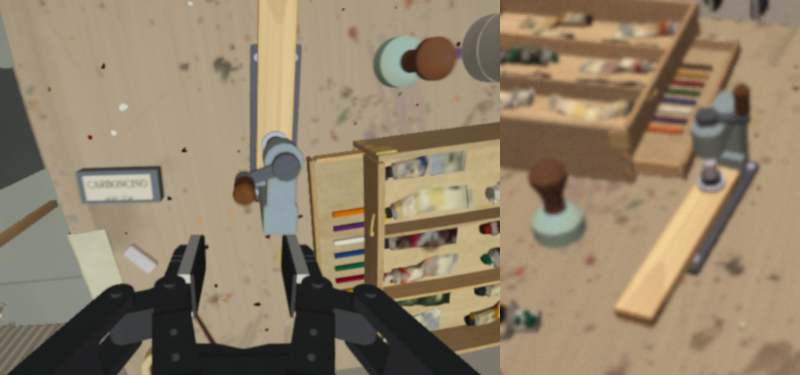

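The view shows the pad on the bar at (270,140), the bar straight on the bed, the knob free at (245,190), and the gripper clear. Handing in.

```bash
python3 -c "from bench import close_job; print(close_job())"
```

```text
the job is handed in; nothing more can be done
None
```

I handed the job in at about 29 s: the bar lies flat and straight on the bed against the back stop, pressed to about 29 N as estimated from the knob force. The gripper is clear of everything and the bystanders were left alone; the hand-in returned no verdict.

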